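# Dispense sample vials and lock the dispenser collar

## Task

Stand the open steel dish on the bench under the mouth of the vial dispenser's chute, then turn the dispenser's collar by its ear towards the open mark (the pair of thin bars) until all three vials have rolled out into the dish; do not handle the vials. Then turn the collar back so that its ear points at the locked mark (the single broad bar), and leave the dish with the vials standing under the chute. Do not disturb the wash bottle, the jar or the carton.

Things in the scene. Friction and masses are not known exactly. Their poses are not given: they have to be found in the camera images.
- dispenser: vial dispenser, fixed: cream drum, 122 mm dia., on a grey foot 170 mm dia.; aluminium flange 164 mm dia., top at 147 mm; lock collar on top. Origin: centre of its underside, on the vertical collar axis; x points along the chute, outwards. The chute (55 mm wide, walls 26 mm high) slopes down to its lip 115 mm from the axis, on a strut 79 to 91 mm from the axis: a dish can reach in to 92 mm
- collar (a joint): angle of the lock collar (rad), counter-clockwise from above positive; 0 = ear at the locked mark, 1.2 = at the open mark; range -0.15 to 1.4. Starts loosely off the locked mark. Its hanging gate blocks the chute below 0.5 and is clear of it above 1.05. Needs 2 to 3 N at the ear, stays where it is left. Locked means within 0.10 of 0
- collar_ear (a point): grip point of the collar's ear: an upright radial rib of the grey collar, 10 mm thick, 26 mm long radially (46 to 72 mm from the axis), rising 38 mm from the collar's top (z 165 mm) to 203 mm. The point is on its mid-plane, 59 mm from the axis, at z 190 mm
- collar_axis (a point): centre of the collar, on its axis, at the height of its top face (165 mm). The collar is a ring of 128 mm outer and 92 mm inner diameter, open in the middle: the vials are seen through it
- lock_mark (a point): the locked mark: one broad black bar (10 mm wide, 12 mm long, 3 mm high) on the flange, 75 mm from the collar axis; the point is on its top
- open_mark (a point): the open mark: a pair of thin black bars (3 mm wide each, 7 mm apart) on the flange, 75 mm from the collar axis; the point lies between them
- chute_lip (a point): middle of the chute's floor at its lower lip, 70 mm above the bench; the underside of the lip is 66 mm above the bench. Vials leave here at about 0.6 m/s and land 30 to 80 mm further out
- dish: open rectangular steel dish, 150 mm long (its x) by 66 mm wide (its y) by 50 mm high, walls and floor 4 mm, about 220 g; origin at the centre of its underside. It can be gripped from above across its width by both side walls
- vial1: white capped sample vial, a cylinder 26 mm in diameter and 34 mm long, about 25 g; origin at its middle, its y axis along its length. It lies across the sloping chute inside the drum, first in line, against the gate
- vial2: white capped sample vial, a cylinder 26 mm in diameter and 34 mm long, about 25 g; origin at its middle, its y axis along its length. It lies across the sloping chute inside the drum, second in line
- vial3: white capped sample vial, a cylinder 26 mm in diameter and 34 mm long, about 25 g; origin at its middle, its y axis along its length. It lies across the sloping chute inside the drum, third in line
- wash_bottle: bystander: brown wash bottle 66 mm in diameter, 170 mm high; origin at the centre of its underside
- jar: bystander: white jar 60 mm in diameter, 70 mm high; origin at the centre of its underside
- carton: bystander: open cardboard box 120 by 90 by 50 mm; origin at the centre of its underside
There are look-alikes about, which are no part of the job. What is shaped like the dish but turquoise is not meant. What is shaped like the vial3 but orange is not meant.

How it is judged:
By the outcome, as a careful person would: the job done as asked, in the order asked, and still so for the second after the job is handed in, with the robot touching nothing.
It also fails if it takes over 51 s, if anything falls off the work surface, if the arm or the gripper's body presses on something with over 40 N, if the wrist force passes 120 N, or if a joint passes its speed limit or range.

## Robot

A 7-joint arm with a two-finger parallel gripper is mounted at the origin on the work surface. World frame = base frame: x ahead of the robot, y to its left, z up, the work surface at z = 0. Lengths are in m, angles in rad, forces in N, time in s.
With the tool pointing down it reaches from about 0.425 to 0.925 m from the base axis. Payload 6.8 kg.
Tool frame: the origin (TCP) lies at the very end of the fingers, on their centre line; the grasp point (between the pads) lies 19 mm behind it; z points along the fingers, y is the line along which they close (so a half turn about z gives the same grasp; the last joint's range is limited). The gripper opens to 88 mm and grips with 3 to 60 N. Pads are 20 mm wide; open, the fingers measure 115 mm over their backs; the gripper's body (75 mm by 178 mm) begins 61 mm behind the grasp point.
Start: joints at [-1.288, 0.477, 0.022, 1.555, -0.011, 1.109, -0.083], TCP at [0.257, 0.624, 0.223] pointing down, gripper open.
Joint ranges: [-2.96, 2.96], [-0.34, 2.1], [-1.41, 1.46], [0.24, 2.44], [-1.37, 4.51], [0.17, 1.92], [-2.96, 2.96]. Speed limits (rad/s): [2.39, 2.39, 3.14, 3.14, 3.14, 3.14, 3.14].

## Interface

Orientations are given as [roll, pitch, yaw] about the fixed x, y, z axes, in that order (R = Rz(yaw) Ry(pitch) Rx(roll)).
In Python, from bench import arm gives the robot as it stands. The module is installed in compiled form; this text tells all that it offers.
- The arm moves only by the tool drive_tool, never from a script. Its argument "increments" is a list of rows, each an object of numbers: "tx", "ty", "tz": the shift along the tool's x, y, z in mm; "rx", "ry", "rz": the turn, a rotation vector about the tool's x, y, z in rad; "grip": the opening, from -1 (shut) to 1 (fully open). In form: [{"tx": .., "ty": .., "tz": .., "rx": .., "ry": .., "rz": .., "grip": ..}, ...]. A call has 1 to 12 rows; each row is the pose to reach, as a shift and turn from the pose commanded when the call began, along the tool's axes at that moment; what a row does not reach only later rows make up. A row lasts 1/10 s, in which the tool goes at most 50 mm and 8.59 degrees, less where a joint would pass 70% of its speed; a pose out of reach is approached as far as the arm can. A call with a gripper value outside its range is refused whole. The fingers move at their own pace and stop on an object; the grip force is fixed at half the most. Time passes only in rows, so rows that repeat a pose let the fingers close. It gives the time, the measured TCP pose, the force, the opening and the grip force at its end, in the units of the state.
- arm.state(): the state, without advancing time (a new reading comes with each control period).
- arm.capture(name): name is "side" or "top"; returns the picture (400x640x3 uint8, red, green, blue); there is no depth.
- arm.get_calibration(name): a dict with "fov_y" (degrees; the focal length in pixels is half the picture's height over the tangent of half this angle, whatever the lens; pixels are square), "cx", "cy" (the principal point, pixels), "k1" (the pictures are not rectified: a ray, as slopes to the right and down, at radius r is drawn at 1 + k1 r^2 times it, then the intrinsics apply), "extrinsics" (4x4, takes a point from world to camera coordinates). Camera axes: x right, y up, looking along -z (the intrinsics and any distortion apply to the point x, -y, -z); pixel columns grow to the right and rows downward; lengths in m; the calibration is good to about 2 mm. A picture is of the moment at which its call begins. get_calibration takes no time and is no camera call.
- arm.hand_in(): hands the job in; it is judged then, once.
The state is a dict: "clock": time; "joint_pos": joint angles; "joint_velocities": joint speeds; "joint_torque": joint torques, N m; "position": TCP position; "tcp_rot": TCP orientation; "ft_force": force on the tool from outside, world axes, zero at the start; "ft_torque": the same for the moment, N m; "grip_width": finger opening in m; "grasp_force": force on a finger pad.
Only numpy, scipy, OpenCV 4.12 (cv2) and the standard library are available. Lean on these libraries where they do the work, as an engineer would, in place of code of your own. Each camera call takes 0.05 s, during which the arm holds its last target. There are 200 camera calls.

## Working session

There is one attempt and no reset: what is moved stays moved. The work goes in short steps, Python scripts to look and compute and a tool call to move; the robot and the scene stay as the last step left them, time stands still between calls to the robot, and variables do not carry over. Pictures are saved under pics/ and viewed, at most 10 in all, crops included, and the job is handed in when it is done.

Besides the shell and the picture viewer there is one more tool, called as name([rows], argument=value, ...), one row to a line, values as JSON. drive_tool: Moves the arm, as the interface text tells. Its arguments: {"type":"object","properties":{"increments":{"type":"array","items":{"type":"object","properties":{"tx":{"type":"number"},"ty":{"type":"number"},"tz":{"type":"number"},"rx":{"type":"number"},"ry":{"type":"number"},"rz":{"type":"number"},"grip":{"type":"number"}}}}},"required":["increments"]}

```bash
mkdir -p pics
cat > h.py <<'E'
import numpy as np, cv2
from scipy.spatial.transform import Rotation as R
from bench import arm
def ray(cal,u,v):
    f=200/np.tan(np.radians(cal["fov_y"])/2)
    d=np.array([(u-cal["cx"])/f,(v-cal["cy"])/f]); p=d.copy()
    for _ in range(30): p=d/(1+cal["k1"]*(p@p))
    E=np.array(cal["extrinsics"]); Rm=E[:3,:3]
    return -Rm.T@E[:3,3], Rm.T@np.array([p[0],-p[1],-1])
def at(name,u,v,z):
    o,d=ray(arm.get_calibration(name),u,v); return (o+d*(z-o[2])/d[2]).round(4)
def px(name,P):
    c=arm.get_calibration(name);E=np.array(c["extrinsics"]);f=200/np.tan(np.radians(c["fov_y"])/2)
    q=E[:3,:3]@np.array(P)+E[:3,3]; s=np.array([q[0],-q[1]])/-q[2]; s=s*(1+c["k1"]*(s@s))
    return (s*f+[c["cx"],c["cy"]]).round(1)
def toolrow(P,yaw=None):
    """shift in tool axes (mm) from the current pose to P"""
    s=arm.state(); Q=R.from_euler('xyz',s["tcp_rot"])
    return (Q.inv().apply(np.array(P)-s["position"])*1000).round(1)
E
python3 - <<'E'
from h import *
for n in("top","side"):
    im=arm.capture(n); cv2.imwrite(f"pics/{n}0.png",im[:,:,::-1]); c=arm.get_calibration(n)
    print(n,c["fov_y"],c["k1"],ray(c,320,200))
s=arm.state();print(s["position"],s["tcp_rot"],s["clock"],s["grip_width"])
E
```

```text
top 56.81840966111417 0.011282859649365956 (array([0.46612147, 0.05855046, 1.29227642]), array([ 0.16653549, -0.02892459, -0.98578122]))
side 56.762904937122364 -0.07951303428426298 (array([ 0.16052645, -0.41164113,  0.86403532]), array([ 0.47084245,  0.50009406, -0.72702494]))
[0.25693291 0.62362372 0.22180744] [-3.13999002e+00  1.29611157e-04  2.75083475e+00] 0.1 0.08786118521479211
```

View pics/top0.png

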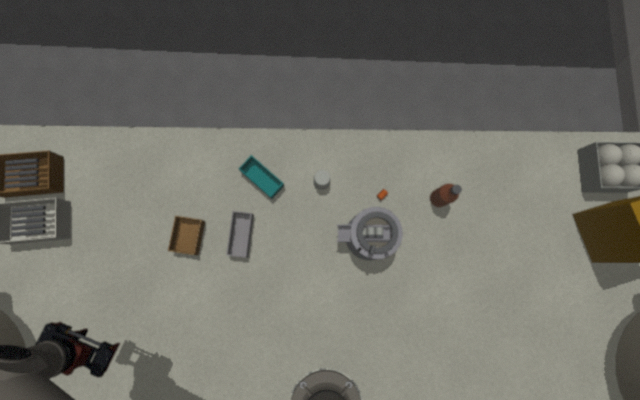

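View pics/side0.png

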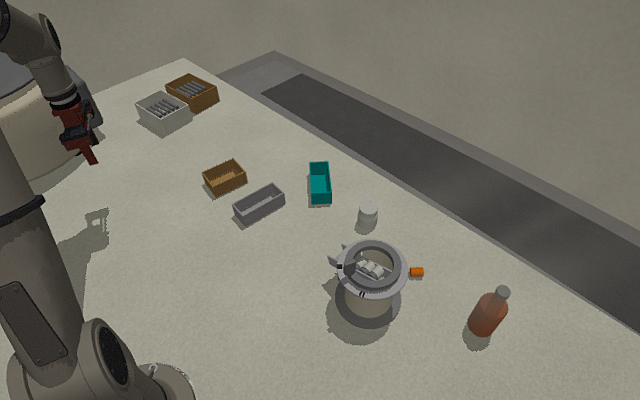

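The top view shows the grey dish near (241,235) and the dispenser near (375,234), its chute pointing left to about (340,233). The carton is at (187,236), the jar at (322,180) and the bottle at (445,195). I'll enlarge both views for detail.

Run:
```python
from h import *
t=cv2.imread("pics/top0.png"); s=cv2.imread("pics/side0.png")
a=cv2.resize(t[195:275,330:410],(400,400),interpolation=cv2.INTER_CUBIC)
b=cv2.resize(t[195:275,210:290],(400,400),interpolation=cv2.INTER_CUBIC)
cv2.imwrite("pics/c1.png",np.hstack([b,a]))
c=cv2.resize(s[230:330,315:425],(660,600),interpolation=cv2.INTER_CUBIC); cv2.imwrite("pics/c2.png",c)
```

```text
(no output)
```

View pics/c1.png

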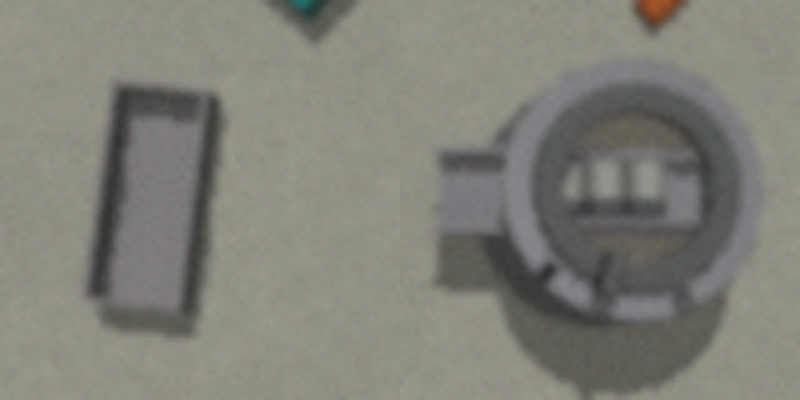

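View pics/c2.png

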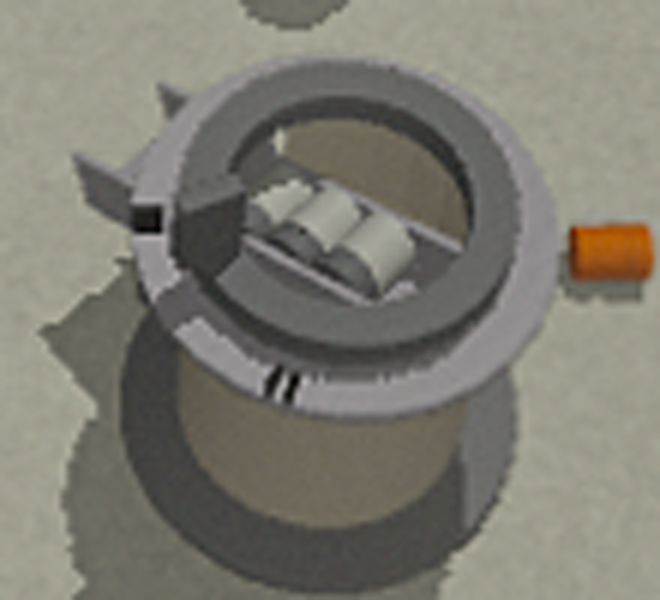

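The crops give pixels. In the side view the lock mark is at (339.5,266.2), the open mark at (362,294) and the ear near (350,262). In the top view the flange centre is at (376.4,233) and the lock mark at (359.4,249.6). The dish rim corners run from (233,211.6) to (249,257.5).

Run:
```python
from h import *
T=lambda x,y,z,ox:at("top",ox+x/5-.4,195+y/5-.4,z)
S=lambda x,y,z:at("side",315+x/6-.4,230+y/6-.4,z)
c=T(632-400,190,.147,330)[:2]; print("flange c top",c)
# side: flange outer ellipse extremes (upper edge)
pts=np.array([S(x,y,.147)[:2] for x,y in[(330,55),(555,215),(133,240),(360,415),(490,352),(500,115)]])
A=np.c_[2*pts,np.ones(len(pts))];q=np.linalg.lstsq(A,(pts**2).sum(1),rcond=None)[0];print("flange c side",q[:2],np.sqrt(q[2]+q[:2]@q[:2]))
col=np.array([S(x,y,.165)[:2] for x,y in[(340,65),(519,200),(175,235),(350,347),(490,130),(450,310)]])
A=np.c_[2*col,np.ones(len(col))];q2=np.linalg.lstsq(A,(col**2).sum(1),rcond=None)[0];print("collar c side",q2[:2],np.sqrt(q2[2]+q2[:2]@q2[:2]))
cc=(c+q[:2])/2
for n,p in(("lock S",S(147,217,.150)),("open S",S(282,384,.150)),("lock T",T(147,273,.150,330)),("lipL T",T(40,152,.09,330)),("lipR",T(40,236,.085,330)),("ear top outer S",S(185,205,.203)),("ear top inner S",S(230,182,.203)),("ear T",T(203,270,.203,330)),("earTb",T(197,292,.18,330))):
    d=p[:2]-cc; print(n,p,np.hypot(*d).round(4),np.degrees(np.arctan2(d[1],d[0])).round(1))
D=np.array([T(x,y,.05,210)[:2] for x,y in[(115,83),(217,93),(193,314),(88,298)]]);print(D,D.mean(0))
print([np.linalg.norm(D[i]-D[i-1]).round(4) for i in range(4)])
D2=np.array([at("side",u,v,.05)[:2] for u,v in[(233,207),(276,185),(285,194),(241,218)]]);print(D2,D2.mean(0))
```

```text
flange c top [ 0.558  -0.1494]
flange c side [ 0.56059051 -0.15102759] 0.08015235690446307
collar c side [ 0.55885124 -0.15094602] 0.06386392622708943
lock S [ 0.5082 -0.0981  0.15  ] 0.073 134.4
open S [ 0.4903 -0.1815  0.15  ] 0.0758 -155.6
lock T [ 0.5064 -0.0953  0.15  ] 0.0762 133.9
lipL T [ 0.5868 -0.0344  0.09  ] 0.119 76.6
lipR [ 0.5323 -0.0345  0.085 ] 0.1188 103.1
ear top outer S [ 0.4954 -0.1276  0.203 ] 0.0678 160.5
ear top inner S [ 0.5137 -0.1325  0.203 ] 0.0489 158.8
ear T [ 0.5064 -0.1212  0.203 ] 0.0603 151.3
earTb [ 0.4941 -0.1211  0.18  ] 0.0714 155.9
[[0.6357 0.317 ]
 [0.6293 0.2483]
 [0.4815 0.2598]
 [0.4918 0.3294]] [0.559575 0.288625]
[np.float64(0.1444), np.float64(0.069), np.float64(0.1482), np.float64(0.0704)]
[[0.4862 0.3155]
 [0.637  0.2945]
 [0.6307 0.2439]
 [0.477  0.2628]] [0.557725 0.279175]
```

Run:
```python
from h import *
s=cv2.imread("pics/side0.png")
a=cv2.resize(s[175:235,225:295],(700,600),interpolation=cv2.INTER_CUBIC);cv2.imwrite("pics/c3.png",a)
```

```text
(no output)
```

View pics/c3.png

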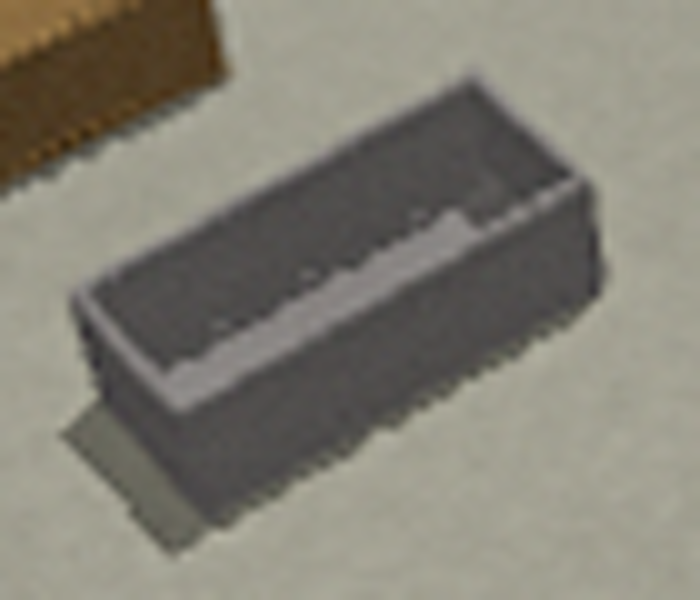

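The enlarged side view puts the dish rim corners at (232.3,204.7), (272.4,181.8), (284.7,193.3) and (243,216.2). Next I refine the dish pose, check finger clearance to the carton, and fit the ear angle.

Run:
```python
from h import *
D2=np.array([at("side",u,v,.05)[:2] for u,v in[(232,204.4),(272.1,181.5),(284.4,193),(242.7,215.9)]]);print(D2,D2.mean(0))
print([np.linalg.norm(D2[i]-D2[i-1]).round(4) for i in range(4)])
l=(D2[1]+D2[2]-D2[0]-D2[3]);print("yaw side",np.degrees(np.arctan2(l[1],l[0])))
print("carton near edge T",at("top",204.5,218,.05),at("top",199,256,.05),"S",at("side",225+23,175+7,.02))
c=np.array([.5592,-.1503])
for dg in(150,155,160):
    a=np.radians(dg);r=np.array([np.cos(a),np.sin(a)]);t=np.array([-r[1],r[0]])
    print(dg,"side crop",[((px("side",[*(c+r*q+t*w),z])-[315,230])*6).round() .tolist() for q,w,z in((.072,-.005,.203),(.072,.005,.203),(.046,.005,.203),(.046,-.005,.203),(.072,.005,.165),(.046,.005,.165))],
     "top crop",[((px("top",[*(c+r*q),.203])-[330,195])*5+[400,0]).round().tolist() for q in(.046,.072)])
print(toolrow([*((D2.mean(0)+[.5596,.2886])/2),.1]))
```

```text
[[0.4903 0.3265]
 [0.6387 0.3158]
 [0.6322 0.2485]
 [0.4853 0.2657]] [0.561625 0.289125]
[np.float64(0.061), np.float64(0.1488), np.float64(0.0676), np.float64(0.1479)]
yaw side -5.39729450354628
carton near edge T [0.6121 0.4099 0.05  ] [0.4857 0.4217 0.05  ] S [0.5992 0.3987 0.02  ]
150 side crop [[154.0, 167.0], [162.0, 190.0], [232.0, 173.0], [223.0, 151.0], [160.0, 248.0], [227.0, 232.0]] top crop [[611.0, 246.0], [589.0, 284.0]]
155 side crop [[158.0, 181.0], [169.0, 203.0], [237.0, 181.0], [226.0, 160.0], [167.0, 262.0], [232.0, 240.0]] top crop [[617.0, 249.0], [599.0, 290.0]]
160 side crop [[165.0, 196.0], [178.0, 217.0], [243.0, 190.0], [230.0, 169.0], [175.0, 275.0], [238.0, 248.0]] top crop [[624.0, 252.0], [609.0, 293.0]]
[-408.3 -193.7  122.2]
```

drive_tool([
  {"tx":-20,"ty":-10,"tz":6,"rz":-0.02,"grip":1},
  {"tx":-60,"ty":-28,"tz":18,"rz":-0.05,"grip":1},
  {"tx":-100,"ty":-48,"tz":30,"rz":-0.08,"grip":1},
  {"tx":-142,"ty":-68,"tz":42,"rz":-0.11,"grip":1},
  {"tx":-184,"ty":-88,"tz":55,"rz":-0.14,"grip":1},
  {"tx":-226,"ty":-108,"tz":68,"rz":-0.17,"grip":1},
  {"tx":-268,"ty":-128,"tz":80,"rz":-0.2,"grip":1},
  {"tx":-310,"ty":-148,"tz":92,"rz":-0.23,"grip":1},
  {"tx":-350,"ty":-167,"tz":104,"rz":-0.26,"grip":1},
  {"tx":-385,"ty":-184,"tz":115,"rz":-0.29,"grip":1},
  {"tx":-408,"ty":-194,"tz":122,"rz":-0.303,"grip":1},
  {"tx":-408,"ty":-194,"tz":122,"rz":-0.303,"grip":1},
])

```text
invalid input
```

drive_tool([
  {"tx":-20.0,"ty":-10.0,"tz":6.0,"rx":0.0,"ry":0.0,"rz":-0.02,"grip":1.0},
  {"tx":-60.0,"ty":-28.0,"tz":18.0,"rx":0.0,"ry":0.0,"rz":-0.05,"grip":1.0},
])

```text
clock: 0.3
position: [0.2986, 0.5779, 0.2046]
tcp_rot: [3.14, -0.002, 2.808]
ft_force: [0.8, -0.3, -0.3]
grip_width: 0.0879
grasp_force: 0.0
```

drive_tool([
  {"tx":-38.0,"ty":-20.0,"tz":12.0,"rx":0.0,"ry":0.0,"rz":-0.03,"grip":1.0},
  {"tx":-78.0,"ty":-42.0,"tz":24.0,"rx":0.0,"ry":0.0,"rz":-0.06,"grip":1.0},
  {"tx":-118.0,"ty":-64.0,"tz":36.0,"rx":0.0,"ry":0.0,"rz":-0.09,"grip":1.0},
  {"tx":-158.0,"ty":-86.0,"tz":48.0,"rx":0.0,"ry":0.0,"rz":-0.12,"grip":1.0},
  {"tx":-198.0,"ty":-108.0,"tz":60.0,"rx":0.0,"ry":0.0,"rz":-0.15,"grip":1.0},
  {"tx":-238.0,"ty":-129.0,"tz":72.0,"rx":0.0,"ry":0.0,"rz":-0.18,"grip":1.0},
  {"tx":-278.0,"ty":-150.0,"tz":84.0,"rx":0.0,"ry":0.0,"rz":-0.21,"grip":1.0},
  {"tx":-315.0,"ty":-170.0,"tz":96.0,"rx":0.0,"ry":0.0,"rz":-0.24,"grip":1.0},
  {"tx":-340.0,"ty":-183.0,"tz":104.0,"rx":0.0,"ry":0.0,"rz":-0.253,"grip":1.0},
  {"tx":-340.0,"ty":-183.0,"tz":104.0,"rx":0.0,"ry":0.0,"rz":-0.253,"grip":1.0},
])

```text
clock: 1.3
position: [0.5638, 0.2831, 0.099]
tcp_rot: [-3.138, -0.0, 3.046]
ft_force: [0.0, -1.2, 1.0]
grip_width: 0.0881
grasp_force: 0.0
```

drive_tool([
  {"tx":0.0,"ty":0.0,"tz":0.0,"rx":0.0,"ry":0.0,"rz":0.0,"grip":1.0},
  {"tx":0.0,"ty":0.0,"tz":20.0,"rx":0.0,"ry":0.0,"rz":0.0,"grip":1.0},
  {"tx":0.0,"ty":0.0,"tz":40.0,"rx":0.0,"ry":0.0,"rz":0.0,"grip":1.0},
])

```text
clock: 1.6
position: [0.5605, 0.2919, 0.0611]
tcp_rot: [3.139, 0.001, 3.056]
ft_force: [0.6, -1.3, -0.2]
grip_width: 0.088
grasp_force: 0.0
```

Run:
```python
from h import *
s=arm.state();print(s["position"],s["tcp_rot"],s["ft_force"])
im=arm.capture("side");a=cv2.resize(im[130:235,195:320,::-1],(714,600),interpolation=cv2.INTER_CUBIC);cv2.imwrite("pics/d1.png",a)
```

```text
[0.56048912 0.29192054 0.06112505] [3.13920111e+00 8.80286866e-04 3.05646376e+00] [ 0.55833797 -1.28342383 -0.21105226]
```

View pics/d1.png

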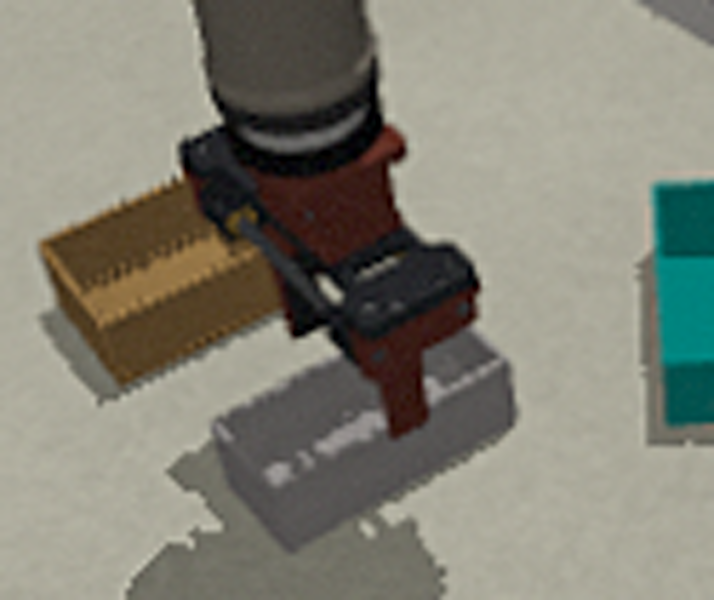

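The open gripper straddles the dish about 10 mm above its rim, with the near finger tip at about (266,206). I'll go down and close.

drive_tool([
  {"tx":0.0,"ty":0.0,"tz":15.0,"rx":0.0,"ry":0.0,"rz":0.0,"grip":1.0},
  {"tx":0.0,"ty":0.0,"tz":30.0,"rx":0.0,"ry":0.0,"rz":0.0,"grip":1.0},
  {"tx":0.0,"ty":0.0,"tz":42.0,"rx":0.0,"ry":0.0,"rz":0.0,"grip":1.0},
  {"tx":0.0,"ty":0.0,"tz":42.0,"rx":0.0,"ry":0.0,"rz":0.0,"grip":1.0},
  {"tx":0.0,"ty":0.0,"tz":42.0,"rx":0.0,"ry":0.0,"rz":0.0,"grip":-1.0},
  {"tx":0.0,"ty":0.0,"tz":42.0,"rx":0.0,"ry":0.0,"rz":0.0,"grip":-1.0},
  {"tx":0.0,"ty":0.0,"tz":42.0,"rx":0.0,"ry":0.0,"rz":0.0,"grip":-1.0},
  {"tx":0.0,"ty":0.0,"tz":42.0,"rx":0.0,"ry":0.0,"rz":0.0,"grip":-1.0},
  {"tx":0.0,"ty":0.0,"tz":42.0,"rx":0.0,"ry":0.0,"rz":0.0,"grip":-1.0},
])

```text
clock: 2.55
position: [0.5617, 0.2899, 0.0194]
tcp_rot: [3.14, 0.001, 3.054]
ft_force: [0.2, 1.9, 2.6]
grip_width: 0.0658
grasp_force: 30.0
```

drive_tool([
  {"tx":0.0,"ty":0.0,"tz":-20.0,"rx":0.0,"ry":0.0,"rz":0.0,"grip":-1.0},
  {"tx":0.0,"ty":0.0,"tz":-50.0,"rx":0.0,"ry":0.0,"rz":0.0,"grip":-1.0},
  {"tx":0.0,"ty":0.0,"tz":-75.0,"rx":0.0,"ry":0.0,"rz":0.08,"grip":-1.0},
  {"tx":-2.0,"ty":-20.0,"tz":-80.0,"rx":0.0,"ry":0.0,"rz":0.2,"grip":-1.0},
  {"tx":-4.0,"ty":-45.0,"tz":-80.0,"rx":0.0,"ry":0.0,"rz":0.33,"grip":-1.0},
  {"tx":-6.0,"ty":-70.0,"tz":-80.0,"rx":0.0,"ry":0.0,"rz":0.46,"grip":-1.0},
  {"tx":-8.0,"ty":-95.0,"tz":-80.0,"rx":0.0,"ry":0.0,"rz":0.59,"grip":-1.0},
  {"tx":-10.0,"ty":-120.0,"tz":-80.0,"rx":0.0,"ry":0.0,"rz":0.72,"grip":-1.0},
  {"tx":-12.0,"ty":-145.0,"tz":-80.0,"rx":0.0,"ry":0.0,"rz":0.85,"grip":-1.0},
  {"tx":-14.0,"ty":-170.0,"tz":-80.0,"rx":0.0,"ry":0.0,"rz":0.98,"grip":-1.0},
  {"tx":-16.0,"ty":-190.0,"tz":-80.0,"rx":0.0,"ry":0.0,"rz":1.11,"grip":-1.0},
  {"tx":-17.0,"ty":-200.0,"tz":-80.0,"rx":0.0,"ry":0.0,"rz":1.24,"grip":-1.0},
])

```text
clock: 3.75
position: [0.5598, 0.0855, 0.0984]
tcp_rot: [-3.14, 0.001, 1.805]
ft_force: [0.5, -0.0, -2.3]
grip_width: 0.0656
grasp_force: 30.0
```

drive_tool([
  {"tx":0.0,"ty":0.0,"tz":0.0,"rx":0.0,"ry":0.0,"rz":0.12,"grip":-1.0},
  {"tx":0.0,"ty":0.0,"tz":0.0,"rx":0.0,"ry":0.0,"rz":0.243,"grip":-1.0},
  {"tx":0.0,"ty":0.0,"tz":0.0,"rx":0.0,"ry":0.0,"rz":0.243,"grip":-1.0},
  {"tx":0.0,"ty":0.0,"tz":0.0,"rx":0.0,"ry":0.0,"rz":0.243,"grip":-1.0},
])

```text
clock: 4.15
position: [0.5601, 0.0885, 0.0984]
tcp_rot: [-3.141, 0.0, 1.574]
ft_force: [0.3, 0.7, -3.2]
grip_width: 0.0661
grasp_force: 30.0
```

drive_tool([
  {"tx":0.0,"ty":0.0,"tz":25.0,"rx":0.0,"ry":0.0,"rz":0.0,"grip":-1.0},
  {"tx":0.0,"ty":0.0,"tz":55.0,"rx":0.0,"ry":0.0,"rz":0.0,"grip":-1.0},
  {"tx":0.0,"ty":0.0,"tz":75.0,"rx":0.0,"ry":0.0,"rz":0.0,"grip":-1.0},
  {"tx":-15.0,"ty":-1.0,"tz":75.0,"rx":0.0,"ry":0.0,"rz":0.0,"grip":-1.0},
  {"tx":-32.0,"ty":-1.0,"tz":75.0,"rx":0.0,"ry":0.0,"rz":0.0,"grip":-1.0},
  {"tx":-49.0,"ty":-1.0,"tz":75.0,"rx":0.0,"ry":0.0,"rz":0.0,"grip":-1.0},
  {"tx":-61.0,"ty":-1.0,"tz":75.0,"rx":0.0,"ry":0.0,"rz":0.0,"grip":-1.0},
  {"tx":-66.0,"ty":-1.0,"tz":76.0,"rx":0.0,"ry":0.0,"rz":0.0,"grip":-1.0},
  {"tx":-66.0,"ty":-1.0,"tz":78.0,"rx":0.0,"ry":0.0,"rz":0.0,"grip":-1.0},
  {"tx":-66.0,"ty":-1.0,"tz":78.0,"rx":0.0,"ry":0.0,"rz":0.0,"grip":-1.0},
])

```text
clock: 5.15
position: [0.5595, 0.0233, 0.0205]
tcp_rot: [-3.141, -0.001, 1.572]
ft_force: [-0.3, 0.4, -3.3]
grip_width: 0.066
grasp_force: 30.0
```

Run:
```python
from h import *
im=arm.capture("side");im2=arm.capture("top")
a=cv2.resize(im[150:340,240:430,::-1],(400,400),interpolation=cv2.INTER_CUBIC)
b=cv2.resize(im2[175:275,310:410,::-1],(400,400),interpolation=cv2.INTER_CUBIC);cv2.imwrite("pics/d2.png",np.hstack([a,b]))
```

```text
(no output)
```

View pics/d2.png

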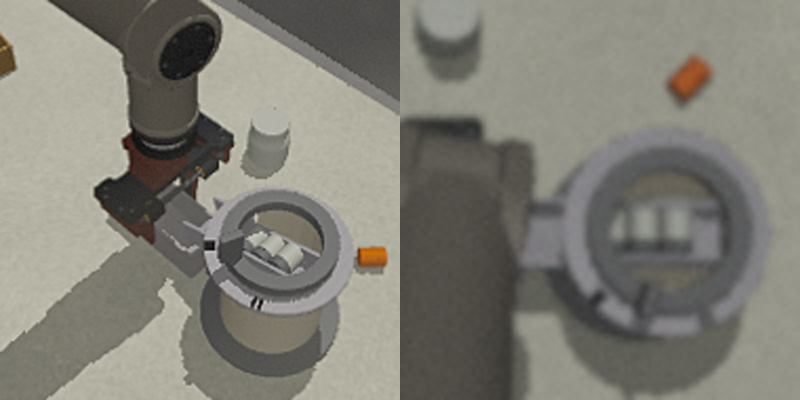

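The side view shows the dish with its inner end under the chute lip, at about (200,265) in the crop. The vials are still inside and the ear is unmoved. I'll set the dish down and release it.

drive_tool([
  {"tx":0.0,"ty":0.0,"tz":1.5,"rx":0.0,"ry":0.0,"rz":0.0,"grip":-1.0},
  {"tx":0.0,"ty":0.0,"tz":1.5,"rx":0.0,"ry":0.0,"rz":0.0,"grip":1.0},
  {"tx":0.0,"ty":0.0,"tz":1.5,"rx":0.0,"ry":0.0,"rz":0.0,"grip":1.0},
  {"tx":0.0,"ty":0.0,"tz":1.5,"rx":0.0,"ry":0.0,"rz":0.0,"grip":1.0},
  {"tx":0.0,"ty":0.0,"tz":1.5,"rx":0.0,"ry":0.0,"rz":0.0,"grip":1.0},
  {"tx":0.0,"ty":0.0,"tz":-20.0,"rx":0.0,"ry":0.0,"rz":0.0,"grip":1.0},
  {"tx":0.0,"ty":0.0,"tz":-60.0,"rx":0.0,"ry":0.0,"rz":0.0,"grip":1.0},
  {"tx":0.0,"ty":0.0,"tz":-105.0,"rx":0.0,"ry":0.0,"rz":0.0,"grip":1.0},
  {"tx":0.0,"ty":0.0,"tz":-150.0,"rx":0.0,"ry":0.0,"rz":0.0,"grip":1.0},
  {"tx":0.0,"ty":0.0,"tz":-190.0,"rx":0.0,"ry":0.0,"rz":0.0,"grip":1.0},
  {"tx":0.0,"ty":0.0,"tz":-210.0,"rx":0.0,"ry":0.0,"rz":0.0,"grip":1.0},
  {"tx":0.0,"ty":0.0,"tz":-210.0,"rx":0.0,"ry":0.0,"rz":0.0,"grip":1.0},
])

```text
clock: 6.45
position: [0.5616, 0.0225, 0.234]
tcp_rot: [3.135, -0.002, 1.57]
ft_force: [0.6, -0.3, -0.5]
grip_width: 0.0878
grasp_force: 0.0
```

Run:
```python
from h import *
s=arm.state();print(s["position"],s["tcp_rot"],np.round(s["joint_pos"],3))
a=arm.capture("side");b=arm.capture("top")
cv2.imwrite("pics/s3.png",a[:,:,::-1]);cv2.imwrite("pics/t3.png",b[:,:,::-1])
for p in ([.5592,.023,.05],[.5592,-.052,.05],[.5592,.098,.05]): print(px("side",p),px("top",p))
a=cv2.resize(a[170:330,270:430,::-1],(600,600),interpolation=cv2.INTER_CUBIC);cv2.imwrite("pics/d3.png",a)
```

```text
[0.56155845 0.02252908 0.23403733] [ 3.13538965e+00 -1.75891862e-03  1.57049898e+00] [-0.559  0.296  0.505  1.849 -0.167  1.032  0.012]
[318.8 248.4] [319.7 234.3]
[339.1 264.7] [342.  234.4]
[300.  233.2] [297.3 234.2]
```

View pics/d3.png

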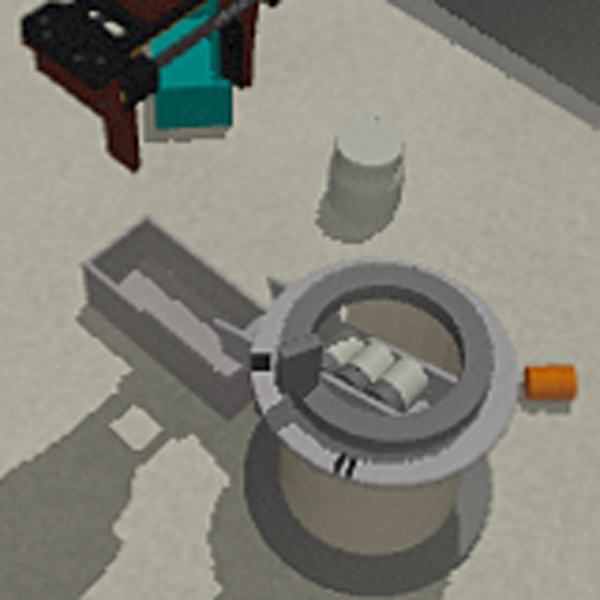

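The dish stands squarely under the chute, its rim running from about (85,265) to (235,415) in the crop, and the jar is untouched. I'll move above the ear.

drive_tool([
  {"tx":-14.0,"ty":-5.0,"tz":0.0,"rx":0.0,"ry":0.0,"rz":-0.1,"grip":1.0},
  {"tx":-30.0,"ty":-11.0,"tz":0.0,"rx":0.0,"ry":0.0,"rz":-0.23,"grip":1.0},
  {"tx":-47.0,"ty":-17.0,"tz":0.0,"rx":0.0,"ry":0.0,"rz":-0.36,"grip":1.0},
  {"tx":-64.0,"ty":-24.0,"tz":0.0,"rx":0.0,"ry":0.0,"rz":-0.49,"grip":1.0},
  {"tx":-81.0,"ty":-30.0,"tz":0.0,"rx":0.0,"ry":0.0,"rz":-0.62,"grip":1.0},
  {"tx":-98.0,"ty":-36.0,"tz":0.0,"rx":0.0,"ry":0.0,"rz":-0.75,"grip":1.0},
  {"tx":-115.0,"ty":-43.0,"tz":0.0,"rx":0.0,"ry":0.0,"rz":-0.88,"grip":1.0},
  {"tx":-132.0,"ty":-49.0,"tz":0.0,"rx":0.0,"ry":0.0,"rz":-1.01,"grip":1.0},
  {"tx":-146.0,"ty":-54.0,"tz":0.0,"rx":0.0,"ry":0.0,"rz":-1.13,"grip":1.0},
  {"tx":-152.0,"ty":-57.0,"tz":0.0,"rx":0.0,"ry":0.0,"rz":-1.213,"grip":1.0},
  {"tx":-152.0,"ty":-57.0,"tz":0.0,"rx":0.0,"ry":0.0,"rz":-1.213,"grip":1.0},
  {"tx":-152.0,"ty":-57.0,"tz":0.0,"rx":0.0,"ry":0.0,"rz":-1.213,"grip":1.0},
])

```text
clock: 7.75
position: [0.502, -0.1291, 0.2295]
tcp_rot: [-3.141, -0.002, 2.781]
ft_force: [0.1, 1.3, -0.6]
grip_width: 0.0876
grasp_force: 0.0
```

Run:
```python
from h import *
s=arm.state();print(s["position"],s["tcp_rot"],np.round(s["joint_pos"],3))
P=[.5039,-.1296,.176];print(toolrow(P))
```

```text
[ 0.50200736 -0.12906548  0.22945126] [-3.14115808e+00 -2.13776837e-03  2.78146691e+00] [-0.19   0.216  0.375  1.938 -0.093  1.006  1.438]
[-2.1  0.2 53.4]
```

drive_tool([
  {"tx":-2.0,"ty":0.0,"tz":18.0,"rx":0.0,"ry":0.0,"rz":0.0,"grip":1.0},
  {"tx":-2.0,"ty":0.0,"tz":36.0,"rx":0.0,"ry":0.0,"rz":0.0,"grip":1.0},
  {"tx":-2.0,"ty":0.0,"tz":54.0,"rx":0.0,"ry":0.0,"rz":0.0,"grip":1.0},
  {"tx":-2.0,"ty":0.0,"tz":54.0,"rx":0.0,"ry":0.0,"rz":0.0,"grip":1.0},
  {"tx":-2.0,"ty":0.0,"tz":54.0,"rx":0.0,"ry":0.0,"rz":0.0,"grip":-0.2},
  {"tx":-2.0,"ty":0.0,"tz":54.0,"rx":0.0,"ry":0.0,"rz":0.0,"grip":-0.6},
  {"tx":-2.0,"ty":0.0,"tz":54.0,"rx":0.0,"ry":0.0,"rz":0.0,"grip":-1.0},
  {"tx":-2.0,"ty":0.0,"tz":54.0,"rx":0.0,"ry":0.0,"rz":0.0,"grip":-1.0},
  {"tx":-2.0,"ty":0.0,"tz":54.0,"rx":0.0,"ry":0.0,"rz":0.0,"grip":-1.0},
  {"tx":-2.0,"ty":0.0,"tz":54.0,"rx":0.0,"ry":0.0,"rz":0.0,"grip":-1.0},
  {"tx":-2.0,"ty":0.0,"tz":54.0,"rx":0.0,"ry":0.0,"rz":0.0,"grip":-1.0},
])

```text
clock: 8.85
position: [0.5045, -0.1302, 0.1767]
tcp_rot: [3.141, 0.0, 2.784]
ft_force: [-0.4, -0.3, -0.3]
grip_width: 0.0351
grasp_force: 0.0
```

Run:
```python
from h import *
s=arm.state();p=np.array(s["position"]);print(p,s["tcp_rot"],s["ft_torque"])
c=np.array([.5592,-.1503]);d=p[:2]-c;print(np.hypot(*d),np.arctan2(d[1],d[0]),np.degrees(np.arctan2(d[1],d[0])))
Q=R.from_euler('xyz',s["tcp_rot"])
for a in np.arange(.08,.81,.08):
    q=c+R.from_euler('z',a).as_matrix()[:2,:2]@d
    print(a.round(2),(Q.inv().apply([*(q-p[:2]),0])*1000).round(1))
```

```text
[ 0.50449574 -0.13018749  0.17674829] [3.14147718e+00 1.29443903e-04 2.78368174e+00] [-0.05042762  0.04441691  0.02439276]
0.0582843816314605 2.7892733919698722 159.81359326801305
0.08 [-0.2 -4.7 -0. ]
0.16 [-0.8 -9.3 -0. ]
0.24 [ -1.7 -13.8  -0. ]
0.32 [ -3.1 -18.3  -0. ]
0.4 [ -4.7 -22.7  -0. ]
0.48 [ -6.7 -26.9  -0. ]
0.56 [ -9.1 -30.9  -0. ]
0.64 [-11.7 -34.7  -0. ]
0.72 [-14.7 -38.4  -0. ]
0.8 [-17.9 -41.7  -0. ]
```

drive_tool([
  {"tx":0.0,"ty":0.0,"tz":1.0,"rx":0.0,"ry":0.0,"rz":0.0,"grip":-1.0},
  {"tx":0.0,"ty":0.0,"tz":1.0,"rx":0.0,"ry":0.0,"rz":0.0,"grip":-1.0},
  {"tx":0.0,"ty":0.0,"tz":1.0,"rx":0.0,"ry":0.0,"rz":0.0,"grip":-1.0},
  {"tx":0.0,"ty":0.0,"tz":1.0,"rx":0.0,"ry":0.0,"rz":0.0,"grip":-1.0},
  {"tx":0.0,"ty":0.0,"tz":1.0,"rx":0.0,"ry":0.0,"rz":0.0,"grip":-1.0},
])

```text
clock: 9.35
position: [0.5042, -0.1305, 0.1756]
tcp_rot: [-3.141, -0.0, 2.783]
ft_force: [-0.8, -1.2, -1.3]
grip_width: 0.0096
grasp_force: 30.0
```

drive_tool([
  {"tx":-0.2,"ty":-4.7,"tz":0.0,"rx":0.0,"ry":0.0,"rz":-0.08,"grip":-1.0},
  {"tx":-0.8,"ty":-9.3,"tz":0.0,"rx":0.0,"ry":0.0,"rz":-0.16,"grip":-1.0},
  {"tx":-1.7,"ty":-13.8,"tz":0.0,"rx":0.0,"ry":0.0,"rz":-0.24,"grip":-1.0},
  {"tx":-3.1,"ty":-18.3,"tz":0.0,"rx":0.0,"ry":0.0,"rz":-0.32,"grip":-1.0},
  {"tx":-4.7,"ty":-22.7,"tz":0.0,"rx":0.0,"ry":0.0,"rz":-0.4,"grip":-1.0},
  {"tx":-6.7,"ty":-26.9,"tz":0.0,"rx":0.0,"ry":0.0,"rz":-0.48,"grip":-1.0},
])

```text
clock: 9.95
position: [0.5007, -0.1585, 0.1755]
tcp_rot: [-3.141, -0.001, -3.017]
ft_force: [-1.3, -1.8, -0.6]
grip_width: 0.0098
grasp_force: 30.0
```

drive_tool([
  {"tx":-0.2,"ty":-4.7,"tz":0.0,"rx":0.0,"ry":0.0,"rz":-0.08,"grip":-1.0},
  {"tx":-0.8,"ty":-9.3,"tz":0.0,"rx":0.0,"ry":0.0,"rz":-0.16,"grip":-1.0},
  {"tx":-1.7,"ty":-13.8,"tz":0.0,"rx":0.0,"ry":0.0,"rz":-0.24,"grip":-1.0},
  {"tx":-2.4,"ty":-16.1,"tz":0.0,"rx":0.0,"ry":0.0,"rz":-0.28,"grip":-1.0},
  {"tx":-2.4,"ty":-16.1,"tz":0.0,"rx":0.0,"ry":0.0,"rz":-0.28,"grip":-1.0},
  {"tx":-2.4,"ty":-16.1,"tz":0.0,"rx":0.0,"ry":0.0,"rz":-0.28,"grip":-1.0},
  {"tx":-2.4,"ty":-16.1,"tz":0.0,"rx":0.0,"ry":0.0,"rz":-0.28,"grip":-1.0},
  {"tx":-2.4,"ty":-16.1,"tz":0.0,"rx":0.0,"ry":0.0,"rz":-0.28,"grip":-1.0},
  {"tx":-2.4,"ty":-16.1,"tz":0.0,"rx":0.0,"ry":0.0,"rz":-0.28,"grip":-1.0},
  {"tx":-2.4,"ty":-16.1,"tz":0.0,"rx":0.0,"ry":0.0,"rz":-0.28,"grip":-1.0},
  {"tx":-2.4,"ty":-16.1,"tz":0.0,"rx":0.0,"ry":0.0,"rz":-0.28,"grip":-1.0},
  {"tx":-2.4,"ty":-16.1,"tz":0.0,"rx":0.0,"ry":0.0,"rz":-0.28,"grip":-1.0},
])

```text
clock: 11.15
position: [0.5049, -0.1746, 0.1756]
tcp_rot: [-3.141, -0.001, -2.742]
ft_force: [-3.2, -6.4, -0.4]
grip_width: 0.0097
grasp_force: 30.0
```

Run:
```python
from h import *
s=arm.state();p=np.array(s["position"]);d=p[:2]-[.5592,-.1503];print(np.hypot(*d),np.degrees(np.arctan2(d[1],d[0]))%360)
a=arm.capture("side");b=arm.capture("top")
a=cv2.resize(a[200:310,270:410,::-1],(509,400),interpolation=cv2.INTER_CUBIC)
b=cv2.resize(b[190:290,290:410,::-1],(291,400)) if 0 else cv2.resize(b[205:265,290:350,::-1],(290,400),interpolation=cv2.INTER_CUBIC);cv2.imwrite("pics/d4.png",np.hstack([a,b]))
```

```text
0.05945603120830974 204.15000224544028
```

View pics/d4.png

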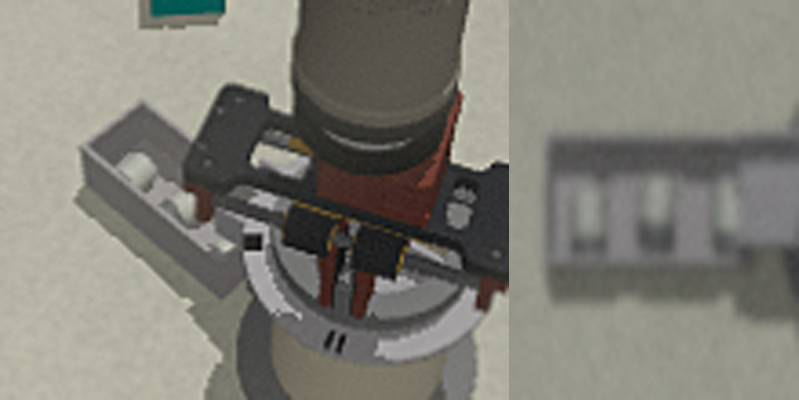

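The top crop shows all three vials in the dish at (590,215), (658,215) and (730,210), the last partly under the lip. The side view agrees. I'll turn back towards the lock mark.

drive_tool([
  {"tx":-0.3,"ty":5.9,"tz":0.0,"rx":0.0,"ry":0.0,"rz":0.1,"grip":-1.0},
  {"tx":-1.2,"ty":11.7,"tz":0.0,"rx":0.0,"ry":0.0,"rz":0.2,"grip":-1.0},
  {"tx":-2.6,"ty":17.4,"tz":0.0,"rx":0.0,"ry":0.0,"rz":0.3,"grip":-1.0},
  {"tx":-4.7,"ty":23.0,"tz":0.0,"rx":0.0,"ry":0.0,"rz":0.4,"grip":-1.0},
  {"tx":-7.2,"ty":28.3,"tz":0.0,"rx":0.0,"ry":0.0,"rz":0.5,"grip":-1.0},
  {"tx":-10.3,"ty":33.3,"tz":0.0,"rx":0.0,"ry":0.0,"rz":0.6,"grip":-1.0},
])

```text
clock: 11.85
position: [0.5016, -0.1393, 0.1756]
tcp_rot: [-3.141, -0.0, 2.938]
ft_force: [-1.6, -5.0, -1.9]
grip_width: 0.0095
grasp_force: 30.0
```

drive_tool([
  {"tx":-0.3,"ty":5.9,"tz":0.0,"rx":0.0,"ry":0.0,"rz":0.1,"grip":-1.0},
  {"tx":-1.2,"ty":11.7,"tz":0.0,"rx":0.0,"ry":0.0,"rz":0.2,"grip":-1.0},
  {"tx":-2.6,"ty":17.4,"tz":0.0,"rx":0.0,"ry":0.0,"rz":0.3,"grip":-1.0},
  {"tx":-4.7,"ty":23.0,"tz":0.0,"rx":0.0,"ry":0.0,"rz":0.4,"grip":-1.0},
  {"tx":-7.2,"ty":28.3,"tz":0.0,"rx":0.0,"ry":0.0,"rz":0.5,"grip":-1.0},
  {"tx":-10.2,"ty":33.1,"tz":0.0,"rx":0.0,"ry":0.0,"rz":0.595,"grip":-1.0},
  {"tx":-10.2,"ty":33.1,"tz":0.0,"rx":0.0,"ry":0.0,"rz":0.595,"grip":-1.0},
  {"tx":-10.2,"ty":33.1,"tz":0.0,"rx":0.0,"ry":0.0,"rz":0.595,"grip":-1.0},
  {"tx":-10.2,"ty":33.1,"tz":0.0,"rx":0.0,"ry":0.0,"rz":0.595,"grip":-1.0},
])

```text
clock: 12.75
position: [0.5185, -0.1087, 0.1755]
tcp_rot: [-3.141, 0.0, 2.349]
ft_force: [0.4, -5.4, -2.2]
grip_width: 0.0099
grasp_force: 30.0
```

drive_tool([
  {"tx":0.0,"ty":0.0,"tz":0.0,"rx":0.0,"ry":0.0,"rz":0.0,"grip":-0.3},
  {"tx":0.0,"ty":0.0,"tz":0.0,"rx":0.0,"ry":0.0,"rz":0.0,"grip":-0.3},
  {"tx":0.0,"ty":0.0,"tz":0.0,"rx":0.0,"ry":0.0,"rz":0.0,"grip":-0.3},
  {"tx":0.0,"ty":0.0,"tz":0.0,"rx":0.0,"ry":0.0,"rz":0.0,"grip":-0.3},
  {"tx":0.0,"ty":0.0,"tz":-15.0,"rx":0.0,"ry":0.0,"rz":0.0,"grip":-0.3},
  {"tx":0.0,"ty":0.0,"tz":-35.0,"rx":0.0,"ry":0.0,"rz":0.0,"grip":-0.3},
  {"tx":0.0,"ty":0.0,"tz":-60.0,"rx":0.0,"ry":0.0,"rz":0.0,"grip":-0.3},
  {"tx":0.0,"ty":0.0,"tz":-90.0,"rx":0.0,"ry":0.0,"rz":0.0,"grip":-0.3},
  {"tx":0.0,"ty":0.0,"tz":-120.0,"rx":0.0,"ry":0.0,"rz":0.0,"grip":-0.3},
])

```text
clock: 13.65
position: [0.5184, -0.108, 0.2967]
tcp_rot: [-3.141, -0.0, 2.349]
ft_force: [0.4, 1.2, 0.4]
grip_width: 0.0307
grasp_force: 0.0
```

drive_tool([
  {"tx":-20.0,"ty":15.0,"tz":0.0,"rx":0.0,"ry":0.0,"rz":0.0,"grip":-0.3},
  {"tx":-50.0,"ty":45.0,"tz":0.0,"rx":0.0,"ry":0.0,"rz":0.0,"grip":-0.3},
  {"tx":-80.0,"ty":75.0,"tz":0.0,"rx":0.0,"ry":0.0,"rz":0.0,"grip":-0.3},
  {"tx":-110.0,"ty":105.0,"tz":0.0,"rx":0.0,"ry":0.0,"rz":0.0,"grip":-0.3},
  {"tx":-135.0,"ty":130.0,"tz":0.0,"rx":0.0,"ry":0.0,"rz":0.0,"grip":-0.3},
  {"tx":-150.0,"ty":145.0,"tz":0.0,"rx":0.0,"ry":0.0,"rz":0.0,"grip":-0.3},
  {"tx":-150.0,"ty":145.0,"tz":0.0,"rx":0.0,"ry":0.0,"rz":0.0,"grip":-0.3},
])

```text
clock: 14.35
position: [0.7291, -0.1122, 0.2938]
tcp_rot: [-3.141, -0.001, 2.351]
ft_force: [0.1, 0.5, -0.4]
grip_width: 0.0311
grasp_force: 0.0
```

Run:
```python
from h import *
a=arm.capture("side");b=arm.capture("top")
a=cv2.resize(a[200:330,270:430,::-1],(480,390),interpolation=cv2.INTER_CUBIC)
b=cv2.resize(b[190:275,295:365,::-1],(320,390),interpolation=cv2.INTER_CUBIC);cv2.imwrite("pics/d5.png",np.hstack([a,b]))
```

```text
(no output)
```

View pics/d5.png

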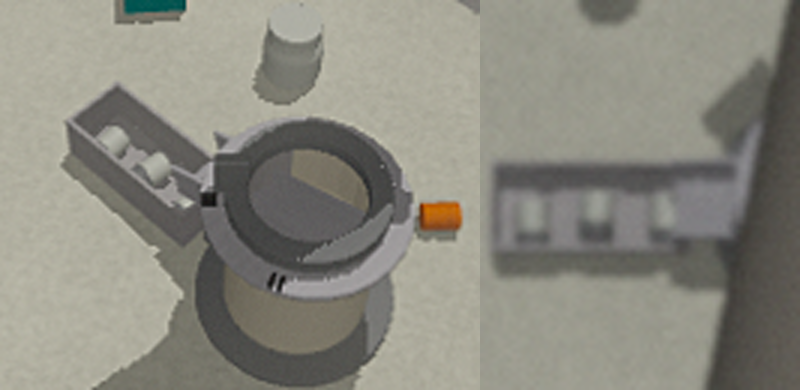

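The chute and drum are empty, and all three vials are in the dish. The ear stands at about (232,157) in the side crop, by the broad mark at (210,200). I'll check that against the predicted ear position, then hand in if it fits.

Run:
```python
from h import *
c=np.array([.5592,-.1503])
for dg in(128,134.5,141):
    a=np.radians(dg);r=np.array([np.cos(a),np.sin(a)]);t=np.array([-r[1],r[0]])
    print(dg,[((px("side",[*(c+r*q+t*.005),.203])-[270,200])*3).round().tolist() for q in(.072,.046)])
print(arm.hand_in())
```

```text
128 [[209.0, 153.0], [245.0, 157.0]]
134.5 [[210.0, 163.0], [246.0, 163.0]]
141 [[212.0, 172.0], [248.0, 168.0]]
the job is handed in; nothing more can be done
None
```

The dish is standing under the chute with all three vials in it. The collar is turned back to about 134.5°, in line with the locked mark to within my measuring error. The wash bottle, jar and carton were not touched. I handed the job in at about 14.5 s, and the call gave no verdict.

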